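# Dial the code on the reagent lock box and open it

### The job

Open the code-locked reagent box on the bench: with a fingertip roll its thumbwheels to 4-7-2, read from left to right, the middle one already stands on its 7 and must stay there. Press the wheels only as hard as they need to turn (never over 20 N); with the code set, slide the bolt's thumb piece fully to the left and swing the lid up by its handle until it stands open by itself at 50 degrees or more, leaving the things around the box where they are.

Things in the scene. Friction and masses are not known exactly. Their poses are not given: they have to be found in the camera images.
- lockbox: Grey steel lock box screwed to the worktop, 80 (x) by 365 (y: -152 to 213) by 70 mm high. Origin: on its underside, midway front to back; x to its back (away from the robot), y to its left, z up. Left part (y > 0): lock, level deck at z = 70 mm with three wheels and a bolt's thumb piece standing up from it. Right part (y < 0): store under a lid. Place and yaw vary.
- wheel_left (a joint): Left thumbwheel, code digit 4: black, white numerals, radius 22 mm, 16 mm wide, axle along box y, 10 mm proud of the deck; the digit on top, between white index lines, counts. Wheels are 40 mm apart. Value in rad: digit k is on top at 0.6283 k (9 is followed by 0). Pushing its top away from the robot (box +x) raises it, pulling lowers it; one digit is 13.8 mm of tread.
- wheel_middle (a joint): Middle thumbwheel, code digit 7, shown from the start; else like the left one. Value in rad: digit k is on top at 0.6283 k (9 is followed by 0). Pushing its top away from the robot (box +x) raises it, pulling lowers it; one digit is 13.8 mm of tread.
- wheel_right (a joint): Right thumbwheel, code digit 2; else like the left one. Value in rad: digit k is on top at 0.6283 k (9 is followed by 0). Pushing its top away from the robot (box +x) raises it, pulling lowers it; one digit is 13.8 mm of tread.
- wheel_left_top (a point): Top of the left wheel's smooth tread, fixed point at box (-8, 122, 80) mm; axes as the box. A fingertip pressed here and dragged along box x rolls the wheel by friction. It hardly gives way (1 mm at 20 N). Sprung detents hold each digit, about 3.5 N along the tread to leave one, so press about 7 to 14 N; less may slip. Left between digits it drops into the nearer.
- wheel_middle_top (a point): Top of the middle wheel's tread, at box (-8, 82, 80) mm.
- wheel_right_top (a point): Top of the right wheel's tread, at box (-8, 42, 80) mm.
- bolt (a joint): The bolt, in m: 0 locked, 0.016 fully drawn; grows as the thumb piece slides to the box's left (+y). Stays where it is left; takes about 2 to 4 N. While a wheel shows a wrong digit it stops after about 2 mm; drawn, it locks the wheels.
- bolt_thumb (a point): Centre of the top of the bolt's steel thumb piece, which moves with it: 14 mm (x) by 20 mm (y), 20 mm high above the deck (top at z = 92 mm), left of the wheels and in line with them: when locked at box (-8, 178, 92) mm. Push it on its right-hand (-y) face, 38 mm clear of the left wheel, or pinch it across x.
- lid (a joint): The lid, in rad: 0 shut, opens upwards to 1.5 about its hinge along the back edge; held by the bolt until that is drawn. Its hinge is stiff, so it stays where it is left; lifting the handle takes about 2 to 5 N.
- lid_handle (a point): Middle of the lid's handle: round steel bar, 9 mm thick, 92 mm long, parallel to box y, in front of and above the lid's front edge (bar axis at box x = -50, z = 92 mm when shut: 8 mm beyond the lid, 22 mm above it); moves with the lid. Can be pinched from above across x; turns between the fingers as the lid swings.
- lid_hinge (a point): Point on the lid's hinge axis (parallel to box y) straight behind the handle, at box x = 39.5 mm, z = 66.5 mm. Fixed to the box.
- bench_timer: Flat white bench timer, 62x66x18 mm, left of the box, on the worktop. Origin: centre of its underside. Leave it.
- film_roll: White roll of sealing film standing on end, 52 mm wide, 50 mm high, right of the box. Origin: centre of its underside. Leave it.
- label_tape: Roll of label tape lying flat, 72x72x18 mm, to the right. Origin: centre of its underside. Leave it.

How it is judged:
On the way, in this order (a step that is already met when the one before it is completed fails the run):
1. the three wheels show 4, 7 and 2 with the bolt still locked (value of joint wheel_left between 2.31327 and 2.71327 rad and value of joint wheel_middle between 4.19823 and 4.59823 rad and value of joint wheel_right between 1.05664 and 1.45664 rad and value of joint bolt below 0.004 m), for 0.2 s.
2. the bolt is drawn while the lid is still shut (value of joint bolt above 0.013 m and value of joint lid below 0.2 rad), for 0.2 s.
At the end, for the whole second after the job is handed in: The wheels show 4, 7, 2 (each within 0.2 rad), the bolt is drawn at least 13 of its 16 mm, and the lid stands open by at least 0.82 rad (47 degrees), at rest (value of joint wheel_left between 2.31327 and 2.71327 rad and value of joint wheel_middle between 4.19823 and 4.59823 rad and value of joint wheel_right between 1.05664 and 1.45664 rad and value of joint bolt above 0.013 m and value of joint lid above 0.82 rad and velocity of joint lid between -0.05 and 0.05 rad/s); the robot touches nothing.
It fails at once if the middle wheel is rolled off its 7 (by 0.3 rad) (value of joint wheel_middle below 4.09823 rad or value of joint wheel_middle above 4.69823 rad).
It fails at once if a wheel is pressed with more than 20 N (contact force between the fingers and wheel_left above 20 N or contact force between the fingers and wheel_middle above 20 N or contact force between the fingers and wheel_right above 20 N).
It fails at once if a thing beside the box is moved by more than 25 mm (distance of any of bench_timer, film_roll, label_tape from where it was at the start of the episode above 0.025 m).
It also fails if it takes over 67 s, if anything falls off the work surface, if the arm or the gripper's body presses on something with over 40 N, if the wrist force passes 120 N, or if a joint passes its speed limit or range.

### The arm

A 7-joint arm with a two-finger parallel gripper is mounted at the origin on a cart in front of the work surface, level with it; the furniture and walls round the work are solid. World frame = base frame: x ahead of the robot, y to its left, z up, the work surface at z = 0. Lengths are in m, angles in rad, forces in N, time in s.
With the tool pointing down it reaches from about 0.4 to 0.875 m from the base axis. Payload 19.3 kg.
Tool frame: the origin (TCP) lies at the very end of the fingers, on their centre line; the grasp point (between the pads) lies 19 mm behind it; z points along the fingers, y is the line along which they close (so a half turn about z gives the same grasp; the last joint's range is limited). The gripper opens to 85 mm and grips with 20 to 120 N. Pads are 22 mm wide; open, the fingers measure 114 mm over their backs; the gripper's body (76 mm by 85 mm) begins 54 mm behind the grasp point. The pads swing forward as they close: fully open they stand 13 mm farther back than shut.
Start: joints at [1.095, 0.521, -0.036, 1.599, 0.021, 1.021, -0.113], TCP at [0.247, -0.574, 0.231] pointing down, gripper open.
Joint ranges: [-2.91, 2.91], [-0.3, 2.13], [-1.5, 1.42], [0.17, 2.43], [-1.26, 4.41], [0.16, 1.93], [-2.52, 2.52]. Speed limits (rad/s): [1.89, 1.89, 2.39, 2.39, 3.01, 3.01, 3.01].

### API

Orientations are given as [roll, pitch, yaw] about the fixed x, y, z axes, in that order (R = Rz(yaw) Ry(pitch) Rx(roll)).
In Python, from cell import bot gives the robot as it stands. The module is installed in compiled form; this text tells all that it offers.
- The arm moves only by the shell command python3 -m handwheel 'ROWS'. ROWS is JSON, a list of rows, each a list of 5 numbers: the shift along the tool's x, y, z in mm, then the turn about the tool's z in rad, then the closure, from 0 (fully open) to 1 (shut). In form: [[x, y, z, spin, fingers], ...]. A call has 1 to 8 rows; each row shifts and turns the commanded pose from where the row before left it, along the tool's axes as they then stand; what a row does not reach is not made up. A row lasts 1/8 s, in which the tool goes at most 62.5 mm and 10.7 degrees, less where a joint would pass 70% of its speed; a pose out of reach is approached as far as the arm can. A call with a gripper value outside its range is refused whole. The fingers move at their own pace and stop on an object; the grip force is fixed at half the most. Time passes only in rows, so rows that do not move let the fingers close. It gives the time, the measured TCP pose, the force, the opening and the grip force at its end, in the units of the state.
- bot.read_state(): the state, without advancing time (a new reading comes with each control period).
- bot.camera(name): name is "scene" or "top"; returns a dict with "img" (384x512x3 uint8, red, green, blue), "depth" (384x512 float32, m along the optical axis (not along the pixel's ray), 0 where there is no reading), "fx", "fy", "cx", "cy" (pixels), "distortion" ([k1, k2, p1, p2, k3] as OpenCV has them; the pictures are not rectified), "world_from_camera" (4x4, takes a point from camera to world coordinates). Camera axes: x right, y down, z forward; pixel columns grow to the right and rows downward; lengths in m; the calibration is good to about 2 mm. A picture is of the moment at which its call begins.
- bot.finish_job(): hands the job in; it is judged then, once.
The state is a dict: "time": time; "joint_pos": joint angles; "joint_velocities": joint speeds; "joint_efforts": joint torques, N m; "ee_pos": TCP position; "tcp_rot": TCP orientation; "wrist_force": force on the tool from outside, world axes, zero at the start; "wrist_torque": the same for the moment, N m; "opening": opening from 0.0 (shut) to 1.0 (fully open); "grip_force": force on a finger pad.
Only numpy, scipy, OpenCV 4.12 (cv2) and the standard library are available. Lean on these libraries where they do the work, as an engineer would, in place of code of your own. Each camera call takes 0.05 s, during which the arm holds its last target. There are 200 camera calls.

## Working session

There is one attempt and no reset: what is moved stays moved. The work goes in short steps, Python scripts to look and compute and a shell command to move; the robot and the scene stay as the last step left them, time stands still between calls to the robot, and variables do not carry over. Pictures are saved under pics/ and viewed, at most 10 in all, crops included, and the job is handed in when it is done.

```bash
mkdir -p pics; cat > h.py <<'E'
import numpy as np, cv2
from cell import bot
def K(c): return np.array([[c['fx'],0,c['cx']],[0,c['fy'],c['cy']],[0,0,1.]])
def pt(c,u,v,z):
    n=cv2.undistortPoints(np.array([[[u,v]]],float),K(c),np.array(c['distortion'],float))[0,0]
    T=np.array(c['world_from_camera']); d=T[:3,:3]@[n[0],n[1],1]; o=T[:3,3]
    return o+d*(z-o[2])/d[2]
def px(c,P):
    T=np.linalg.inv(c['world_from_camera'])
    r,_=cv2.Rodrigues(T[:3,:3]); return cv2.projectPoints(np.array(P,float).reshape(-1,1,3),r,T[:3,3],K(c),np.array(c['distortion'],float))[0].reshape(-1,2)
E
python3 - <<'E'
from h import *
import pickle
for n in('top','scene'):
    c=bot.camera(n); pickle.dump(c,open(n+'.pkl','wb'))
    cv2.imwrite(f'pics/{n}0.png',cv2.resize(c['img'][:,:,::-1],None,fx=1.5,fy=1.5))
    print(n,np.round(c['world_from_camera'],3).tolist(),c['fx'])
s=bot.read_state(); print(s['time'],s['ee_pos'],s['tcp_rot'],s['wrist_force'],s['opening'])
E
```

```text
top [[-0.057, -0.975, 0.213, 0.253], [-0.998, 0.057, -0.007, 0.008], [-0.005, -0.213, -0.977, 1.176], [0.0, 0.0, 0.0, 1.0]] 439.1686068620893
scene [[-0.788, -0.343, 0.511, -0.099], [-0.615, 0.469, -0.634, 0.733], [-0.022, -0.814, -0.58, 0.782], [0.0, 0.0, 0.0, 1.0]] 414.0171928104362
0.1 [ 0.24656413 -0.57398141  0.23079295] [-3.14057090e+00  1.05797060e-04  4.05821669e-01] [-0.23871042 -0.08369058 -0.63679612] 0.9997898650619229
```

View pics/top0.png

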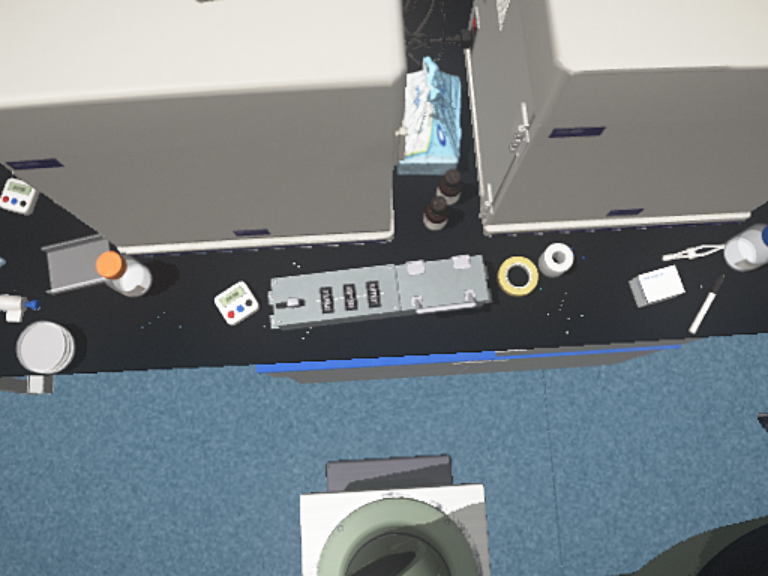

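View pics/scene0.png

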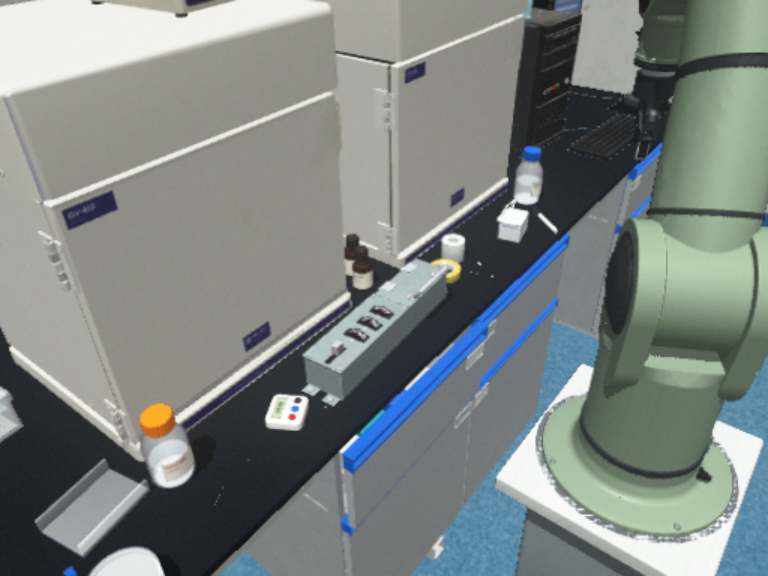

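The top view shows the box at about (270–490, 255–328), with its wheels at (326,299), (349,296) and (373,293), thumb piece near (290,301) and handle near (445,303). The timer is at (236,303), the tape at (517,276) and the film roll at (556,260). Next I'll measure the box and crop in on the digits.

```bash
python3 - <<'E'
from h import *
import pickle
c=pickle.load(open('top.pkl','rb')); s=pickle.load(open('scene.pkl','rb'))
im=c['img']; hsv=cv2.cvtColor(im,cv2.COLOR_RGB2HSV)
# wheels: dark blobs within deck; grey deck mask
D=c['depth']; H,W=D.shape
uv=np.stack(np.meshgrid(np.arange(W),np.arange(H)),-1).reshape(-1,1,2).astype(float)
n=cv2.undistortPoints(uv,K(c),np.array(c['distortion'],float)).reshape(H,W,2)
T=np.array(c['world_from_camera'])
P=np.dstack([n,np.ones((H,W))])*D[...,None]; P=P@T[:3,:3].T+T[:3,3]
m=((abs(P[...,2]-.07)<.012)&(P[...,0]<.75)&(P[...,0]>.4)&(abs(P[...,1])<.35)&(D>0)).astype(np.uint8)
k,l,st,_=cv2.connectedComponentsWithStats(m); i=1+st[1:,4].argmax(); print(st[i])
q=P[l==i][:,:2].astype(np.float32); r=cv2.minAreaRect(q); print(r, 'z',np.median(P[l==i][:,2]))
print(cv2.boxPoints(r).round(4).tolist())
# rectified crop using ground-plane homography around deck z=.08
(cx,cy),_,_=r
b=cv2.boxPoints(r); 
a=cv2.resize(im[165:220,175:330],None,fx=5,fy=5,interpolation=cv2.INTER_CUBIC)
d=cv2.resize(s['img'][170:270,200:305],None,fx=5,fy=5,interpolation=cv2.INTER_CUBIC)
cv2.imwrite('pics/c1.png',a[:,:,::-1]); cv2.imwrite('pics/c2.png',d[:,:,::-1])
for nme,x,y in(('timer',236,303),('film',556,258),('tape',517,276)): print(nme,pt(c,x/1.5,y/1.5,.02).round(3))
E
```

```text
[ 181  169  145   48 4389]
((0.48886242508888245, 0.0017768144607543945), (0.08677919954061508, 0.3670472502708435), 3.8271963596343994) z 0.07043390560150353
[[0.4332999885082245, 0.18199999630451202], [0.4578000009059906, -0.1842000037431717], [0.5443999767303467, -0.17839999496936798], [0.5199000239372253, 0.18780000507831573]]
timer [0.486 0.258 0.02 ]
film [ 0.536 -0.324  0.02 ]
tape [ 0.507 -0.249  0.02 ]
```

View pics/c1.png

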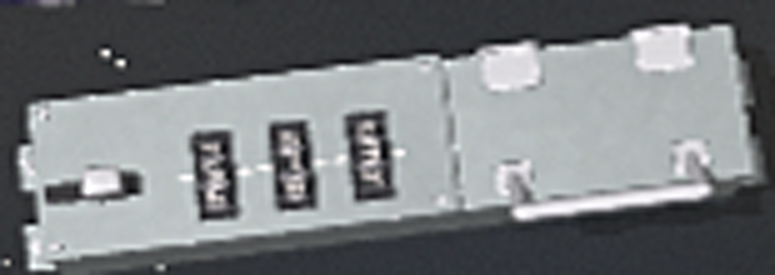

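View pics/c2.png

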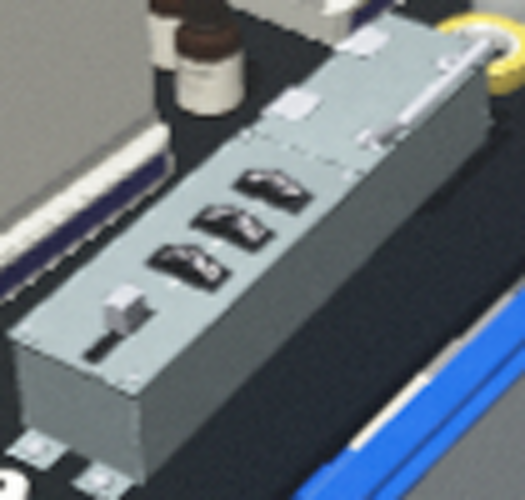

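The crop shows the deck corners at about (35,103) and (735,27), wheels at (215,175), (293,165), (370,155) and the thumb piece at (102,182). The digits are blurred, so I'll unroll the wheel treads from both views.

```bash
cat >> h.py <<'E'
def box2w(B,p,yaw):
    B=np.asarray(B,float).reshape(-1,3)/1000; c,s=np.cos(yaw),np.sin(yaw)
    return B@np.array([[c,-s,0],[s,c,0],[0,0,1]]).T+[p[0],p[1],0]
def unroll(c,p,yaw,y0,sc=8):
    arc=np.arange(-22,22,1/sc); w=np.arange(9,-9,-1/sc)
    A,Wd=np.meshgrid(arc[::-1],w,indexing='ij'); t=A/22
    B=np.stack([-8+22*np.sin(t),y0+Wd,58+22*np.cos(t)],-1)
    q=px(c,box2w(B,p,yaw)).reshape(*A.shape,2).astype(np.float32)
    return cv2.remap(c['img'],q[...,0],q[...,1],cv2.INTER_CUBIC)
E
python3 - <<'E'
from h import *
import pickle
c=pickle.load(open('top.pkl','rb')); s=pickle.load(open('scene.pkl','rb'))
f=lambda u,v,z:pt(c,175+u/5-.4,165+v/5-.4,z)[:2]
W=[];B=[]
for (u,v),b in {(35,103):(40,213,70),(735,27):(40,-152,70),(215,175):(-8,122,75),(293,165):(-8,82,75),(370,155):(-8,42,75),(102,182):(-8,178,92),(513,212):(-50,-30,92),(711,188):(-50,-122,92)}.items():
    W.append(f(u,v,b[2]/1000));B.append(b)
W=np.array(W);B=np.array(B,float)
# handle y-centre unknown: exclude it from fit
use=range(6); b=B[use,:2]/1000; w=W[use]
bm,wm=b.mean(0),w.mean(0); M=(b-bm).T@(w-wm); yaw=np.arctan2(M[0,1]-M[1,0],M[0,0]+M[1,1])
R=np.array([[np.cos(yaw),-np.sin(yaw)],[np.sin(yaw),np.cos(yaw)]]); p=wm-R@bm
print('yaw',yaw,'p',p,'\nres mm',((w-(b@R.T+p))*1000).round(1).tolist())
print('handle ends box',((W[6:]-p)@R*1000).round(1).tolist())
hc=((W[6:]-p)@R*1000).mean(0)[1]
pickle.dump((p,yaw),open('pose.pkl','wb'))
bands=[]
for cam in (c,s):
    bands.append(np.hstack([np.pad(unroll(cam,p,yaw,y),((4,4),(8,8),(0,0)),constant_values=128) for y in(122,82,42)]))
cv2.imwrite('pics/u1.png',cv2.resize(np.hstack(bands),(790,300))[:,:,::-1] if 0 else cv2.resize(np.hstack(bands),None,fx=.8,fy=1)[:,:,::-1])
E
```

```text
yaw 0.05465120900835486 p [ 0.48805377 -0.03033438] 
res mm [[0.8, -0.7], [0.2, -1.7], [-0.6, 0.6], [0.1, 0.5], [0.8, 0.8], [-1.3, 0.4]]
handle ends box [[-47.6, -25.1], [-46.7, -125.5]]
```

View pics/u1.png

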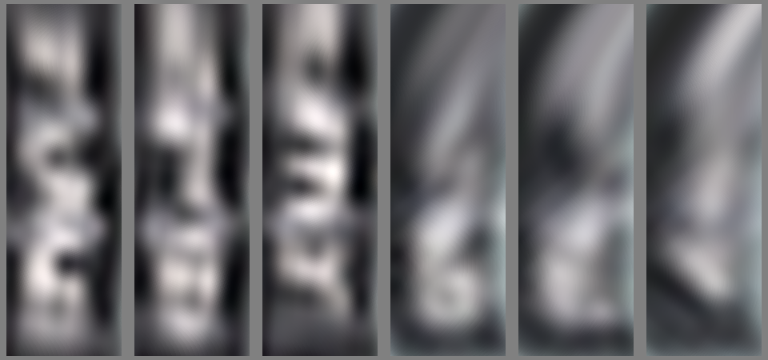

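Unrolled treads (left, middle, right; top view in the first three panels, scene view in the last three):
- **Left wheel:** shows 5, with a 6 below it at the front.
- **Middle wheel:** shows 7, with an 8 at the front.
- **Right wheel:** shows 3, with a 4 at the front.

So the left and right wheels must each come down one digit, by pulling 13.8 mm toward the robot. I'll align the tool with the box and move over.

```bash
cat > st.py <<'E'
from h import *
import pickle
p,yaw=pickle.load(open('pose.pkl','rb'))
s=bot.read_state(); d=s['ee_pos'][:2]-p; c,n=np.cos(yaw),np.sin(yaw)
f=s['wrist_force']; print('t',s['time'],'box mm',np.round([1000*(c*d[0]+n*d[1]),1000*(-n*d[0]+c*d[1]),1000*s['ee_pos'][2]],1),'yawerr',round(s['tcp_rot'][2]-yaw,4),'F box',np.round([c*f[0]+n*f[1],-n*f[0]+c*f[1],f[2]],2),'open',round(s['opening'],3))
E
python3 -m handwheel '[[0,0,0,0.117,1],[0,0,0,0.117,1],[0,0,0,0.117,1],[45,-40,0,0,1],[45,-40,0,0,1],[45,-40,0,0,1],[40,-50,0,0,1],[40,-50,0,0,1]]'; python3 st.py
```

```text
time: 1.1
ee_pos: [0.4484, -0.3435, 0.2311]
tcp_rot: [-3.141, 0.0, 0.055]
wrist_force: [1.4, 0.3, 0.4]
opening: 0.006
grip_force: 0.0
t 1.1 box mm [ -56.7 -310.5  231.1] yawerr 0.0 F box [1.37 0.2  0.41] open 0.006
```

```bash
python3 -m handwheel '[[10,-55,0,0,1],[10,-55,0,0,1],[10,-55,0,0,1],[10,-55,0,0,1],[10,-55,20,0,1],[5,-55,20,0,1],[0,-55,30,0,1],[0,-46.5,30,0,1]]'; python3 -m handwheel '[[0,0,20,0,1],[0,0,10,0,1],[0,0,0,0,1],[0,0,0,0,1]]'; python3 st.py
```

```text
time: 2.1
ee_pos: [0.4785, 0.0904, 0.1305]
tcp_rot: [-3.141, -0.0, 0.055]
wrist_force: [0.9, 0.3, 0.3]
opening: -0.002
grip_force: 0.0
time: 2.6
ee_pos: [0.4793, 0.0879, 0.1021]
tcp_rot: [-3.142, -0.001, 0.054]
wrist_force: [0.0, 0.2, 0.2]
opening: -0.001
grip_force: 0.0
t 2.6 box mm [ -2.3 118.5 102.1] yawerr -0.0011 F box [0.02 0.2  0.18] open -0.001
```

```bash
python3 - <<'E'
from h import *
a=bot.camera('top'); b=bot.camera('scene')
A=cv2.resize(a['img'][150:230,170:330],(800,400),interpolation=cv2.INTER_CUBIC)[:, :430]
B=cv2.resize(b['img'][130:270,200:320],(343,400),interpolation=cv2.INTER_CUBIC)
cv2.imwrite('pics/a1.png',np.hstack([A,B])[:,:,::-1])
E
```

```text
(no output)
```

View pics/a1.png

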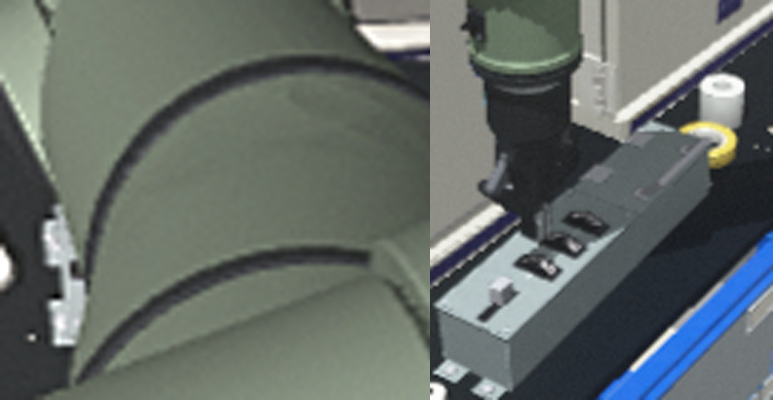

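The scene panel shows the closed fingertip at (543,240), standing above the left wheel at (540,265). The top view is blocked by the arm. I'll fine-align and come down.

```bash
python3 -m handwheel '[[1.5,-3.5,10,0,1],[0,0,8,0,1],[0,0,1.5,0,1],[0,0,0,0,1],[0,0,0,0,1]]'; python3 st.py
```

```text
time: 3.32
ee_pos: [0.4803, 0.092, 0.082]
tcp_rot: [-3.142, -0.0, 0.055]
wrist_force: [-0.3, 0.1, 0.7]
opening: -0.001
grip_force: 0.0
t 3.325 box mm [ -1.1 122.6  82. ] yawerr 0.0 F box [-0.26  0.14  0.73] open -0.001
```

```bash
for i in 1; do python3 -m handwheel '[[0,0,1,0,1],[0,0,0,0,1]]' | grep -E 'force|pos'; done; python3 -m handwheel '[[0,0,0.6,0,1],[0,0,0,0,1]]' | grep -E 'force|pos'; python3 st.py
```

```text
ee_pos: [0.4802, 0.092, 0.0809]
wrist_force: [0.4, 0.0, -0.0]
grip_force: 0.0
ee_pos: [0.4802, 0.092, 0.0803]
wrist_force: [-0.0, -0.1, -0.5]
grip_force: 0.0
t 3.825 box mm [ -1.2 122.6  80.3] yawerr 0.0001 F box [-0.01 -0.08 -0.49] open -0.001
```

```bash
python3 -m handwheel '[[0,0,0.4,0,1],[0,0,0,0,1]]' | grep -E 'wrist|pos'; python3 -m handwheel '[[0,0,0.3,0,1],[0,0,0,0,1]]' | grep -E 'wrist|pos'
```

```text
ee_pos: [0.4803, 0.092, 0.08]
wrist_force: [-1.1, 0.4, 2.7]
ee_pos: [0.4803, 0.092, 0.0797]
wrist_force: [-0.6, -0.2, 6.8]
```

```bash
python3 -m handwheel '[[0,0,0.25,0,1],[0,0,0,0,1]]' | grep -E 'wrist|pos';  python3 -m handwheel '[[-1,0,0,0,1],[-1.5,0,0,0,1]]' | grep -E 'wrist|pos'; python3 st.py
```

```text
ee_pos: [0.4804, 0.092, 0.0796]
wrist_force: [-0.7, -0.6, 9.2]
ee_pos: [0.4787, 0.092, 0.0798]
wrist_force: [3.7, -2.0, 5.9]
t 4.825 box mm [ -2.6 122.6  79.8] yawerr -0.0001 F box [ 3.63 -2.21  5.93] open 0.0
```

```bash
python3 -m handwheel '[[-0.5,0,0.3,0,1],[-1,0,0,0,1]]' | grep -E 'wrist|pos';  python3 -m handwheel '[[-1.5,0,0,0,1],[-1.5,0,0,0,1]]' | grep -E 'wrist|pos'; python3 st.py
```

```text
ee_pos: [0.4774, 0.0919, 0.0796]
wrist_force: [2.9, -0.7, 9.7]
ee_pos: [0.474, 0.0917, 0.0795]
wrist_force: [1.4, -0.9, 10.2]
t 5.325 box mm [ -7.3 122.6  79.5] yawerr -0.0001 F box [ 1.38 -0.95 10.19] open 0.002
```

```bash
python3 -m handwheel '[[-1.5,0,0,0,1],[-1.5,0,0,0,1]]' | grep -E 'wrist|pos';  python3 -m handwheel '[[-1.5,0,0,0,1],[-1.3,0,0,0,1],[-1,0,0,0,1],[0,0,0,0,1]]' | grep -E 'wrist|pos'; python3 st.py
```

```text
ee_pos: [0.4707, 0.0914, 0.0794]
wrist_force: [-0.7, -0.8, 11.4]
ee_pos: [0.4666, 0.0912, 0.0794]
wrist_force: [-2.4, -1.3, 10.4]
t 6.075 box mm [-14.8 122.5  79.4] yawerr -0.0 F box [-2.49 -1.2  10.43] open -0.002
```

```bash
python3 -m handwheel '[[0,0,-5,0,1],[0,0,-11,0,1],[7,40,0,0,1],[7,40,0,0,1],[0,0,5,0,1],[0,0,7,0,1],[0,0,2,0,1],[0,0,0,0,1]]' | grep -E 'wrist|pos'; python3 st.py
```

```text
ee_pos: [0.4846, 0.0129, 0.0809]
wrist_force: [0.2, 0.5, 0.5]
t 7.075 box mm [-1.1 43.4 80.9] yawerr 0.0014 F box [0.19 0.46 0.48] open -0.003
```

```bash
python3 -m handwheel '[[0,1,0.6,0,1],[0,0,0,0,1]]' | grep -E 'wrist|pos'; python3 -m handwheel '[[0,0,0.4,0,1],[0,0,0,0,1]]' | grep -E 'wrist|pos'; python3 -m handwheel '[[0,0,0.3,0,1],[0,0,0,0,1]]' | grep -E 'wrist|pos'; python3 st.py
```

```text
ee_pos: [0.4848, 0.0112, 0.0805]
wrist_force: [-1.0, 0.3, -0.5]
ee_pos: [0.4849, 0.0112, 0.0801]
wrist_force: [0.3, 0.7, 1.4]
ee_pos: [0.4849, 0.0112, 0.0799]
wrist_force: [-0.5, -0.1, 4.3]
t 7.825 box mm [-0.9 41.6 79.9] yawerr 0.0001 F box [-0.55 -0.08  4.28] open 0.0
```

```bash
python3 -m handwheel '[[0,0,0.45,0,1],[0,0,0,0,1]]' | grep -E 'wrist|pos';  python3 -m handwheel '[[-1,0,0.15,0,1],[-1.5,0,0,0,1]]' | grep -E 'wrist|pos'; python3 st.py
```

```text
ee_pos: [0.485, 0.0111, 0.0795]
wrist_force: [-1.1, 0.3, 9.0]
ee_pos: [0.4835, 0.0111, 0.0796]
wrist_force: [3.8, -0.2, 8.4]
t 8.325 box mm [-2.3 41.6 79.6] yawerr -0.0 F box [ 3.79 -0.46  8.43] open -0.002
```

```bash
python3 -m handwheel '[[-1.5,0,0.1,0,1],[-1.5,0,0,0,1],[-1.5,0,0,0,1]]' | grep -E 'wrist|pos';  python3 -m handwheel '[[-1.5,0,0,0,1],[-1.5,0,0,0,1],[-1.5,0,0,0,1]]' | grep -E 'wrist|pos'; python3 -m handwheel '[[-1.5,0,0,0,1],[-0.8,0,0,0,1],[0,0,0,0,1]]' | grep -E 'wrist|pos';python3 st.py
```

```text
ee_pos: [0.4787, 0.0108, 0.0795]
wrist_force: [1.0, -0.0, 9.9]
ee_pos: [0.4736, 0.0105, 0.0794]
wrist_force: [-1.1, -0.5, 10.8]
ee_pos: [0.4712, 0.0103, 0.0793]
wrist_force: [-1.1, -1.1, 9.9]
t 9.45 box mm [-14.6  41.5  79.3] yawerr 0.0 F box [-1.18 -1.07  9.9 ] open 0.004
```

```bash
python3 -m handwheel '[[0,0,-6,0,1],[0,0,-14,0,1],[3,-54,0,0,1],[3.5,-54,0,0,1],[0,0,0,0,1],[0,0,8,0,1],[0,0,9,0,1],[0,0,0,0,1]]' | grep -E 'wrist|pos'; python3 st.py
```

```text
ee_pos: [0.4712, 0.1175, 0.0812]
wrist_force: [0.3, -0.2, 0.0]
t 10.45 box mm [ -8.8 148.5  81.2] yawerr -0.0014 F box [ 0.24 -0.22  0.05] open -0.002
```

```bash
python3 -m handwheel '[[0.8,-2,3,0,1],[0,-2,0,0,1],[0,-1,0,0,1]]' | grep -E 'wrist|pos'; python3 -m handwheel '[[0,-1,0,0,1],[0,-1,0,0,1],[0,0,0,0,1]]' | grep -E 'wrist|pos';python3 st.py
```

```text
ee_pos: [0.4722, 0.1238, 0.0791]
wrist_force: [-0.5, -0.1, -0.3]
ee_pos: [0.4721, 0.1256, 0.0791]
wrist_force: [0.2, -1.8, 0.8]
t 11.2 box mm [ -7.5 156.5  79.1] yawerr 0.0 F box [ 0.07 -1.86  0.77] open -0.002
```

```bash
python3 -m handwheel '[[0,-1.5,0,0,1],[0,-1.5,0,0,1],[0,0,0,0,1]]' | grep -E 'wrist|pos'; python3 -m handwheel '[[0,-1.5,0,0,1],[0,-1.5,0,0,1],[0,0,0,0,1]]' | grep -E 'wrist|pos';python3 st.py
```

```text
ee_pos: [0.4718, 0.1288, 0.079]
wrist_force: [-0.5, -0.5, 0.4]
ee_pos: [0.4717, 0.1318, 0.079]
wrist_force: [-0.2, 0.2, -0.2]
t 11.95 box mm [ -7.5 162.8  79. ] yawerr 0.0003 F box [-0.15  0.21 -0.23] open 0.001
```

```bash
python3 -m handwheel '[[0,-1.5,0,0,1],[0,-1.5,0,0,1]]' | grep -E 'wrist|pos'; python3 -m handwheel '[[0,-1.5,0,0,1],[0,-1.5,0,0,1]]' | grep -E 'wrist|pos';python3 st.py
```

```text
ee_pos: [0.4715, 0.1346, 0.079]
wrist_force: [-0.6, -2.8, 0.9]
ee_pos: [0.4713, 0.1377, 0.079]
wrist_force: [-1.4, -2.0, 0.7]
t 12.45 box mm [ -7.5 168.7  79. ] yawerr 0.0001 F box [-1.52 -1.95  0.67] open 0.0
```

The bolt is moving with 2–3 N on it, well past 2 mm, so the code is accepted. I'll push it to its stop.

```bash
python3 -m handwheel '[[0,-1.5,0,0,1],[0,-1.5,0,0,1]]' | grep -E 'wrist|pos'; python3 -m handwheel '[[0,-1,0,0,1],[0,-0.5,0,0,1]]' | grep -E 'wrist|pos';python3 st.py
```

```text
ee_pos: [0.4711, 0.1407, 0.079]
wrist_force: [-0.6, -2.4, 0.9]
ee_pos: [0.4711, 0.141, 0.079]
wrist_force: [-0.0, -9.9, 1.8]
t 12.95 box mm [ -7.6 172.   79. ] yawerr -0.0007 F box [-0.57 -9.85  1.76] open -0.002
```

```bash
python3 -m handwheel '[[0,5,0,0,1],[0,0,-40,0,1],[0,0,-50,0,1],[-10,60,0,0,0],[-10,60,0,0,0],[-10,60,0,0,0],[-12,60,0,0,0],[0,2,0,0,0]]' | grep -E 'wrist|pos'; python3 st.py; python3 -c "
from h import *; print(bot.read_state()['joint_pos'])"
```

```text
ee_pos: [0.4418, -0.111, 0.1691]
wrist_force: [0.1, 1.1, 0.4]
t 13.95 box mm [-50.6 -78.  169.1] yawerr -0.0064 F box [0.17 1.05 0.37] open 0.999
[ 0.19167327  0.3477629  -0.09457506  2.08978127  0.05100763  0.7057878
 -1.45862651]
```

```bash
python3 -m handwheel '[[0,0,0,-0.1745,0],[0,0,0,-0.1745,0],[0,0,0,-0.1745,0],[0,0,0,-0.1745,0],[0,0,0,-0.1745,0],[0,0,0,-0.1745,0],[0,0,0,-0.1745,0],[0,0,0,-0.1745,0]]' | grep -E 'wrist|pos'; python3 -m handwheel '[[0,0,0,-0.1745,0],[0,0,0,0,0]]' | grep -E 'wrist|pos'; python3 st.py; python3 - <<'E'
from h import *
import pickle
print(bot.read_state()['joint_pos'])
p,yaw=pickle.load(open('pose.pkl','rb'))
a=bot.camera('top'); b=bot.camera('scene')
A=cv2.resize(a['img'][150:230,170:330],(800,400),interpolation=cv2.INTER_CUBIC)[:, :430]
B=cv2.resize(b['img'][130:270,200:320],(343,400),interpolation=cv2.INTER_CUBIC)
cv2.imwrite('pics/a2.png',np.hstack([A,B])[:,:,::-1])
E
```

```text
ee_pos: [0.4431, -0.1059, 0.1691]
wrist_force: [-0.1, 0.0, 0.0]
ee_pos: [0.443, -0.1062, 0.1691]
wrist_force: [0.9, 0.5, -0.6]
t 15.2 box mm [-49.2 -73.3 169.1] yawerr 1.5704 F box [ 0.94  0.46 -0.6 ] open 1.003
[ 0.48382997  0.37651234 -0.46989652  2.07489955  0.24772373  0.74277103
 -0.08723703]
```

View pics/a2.png

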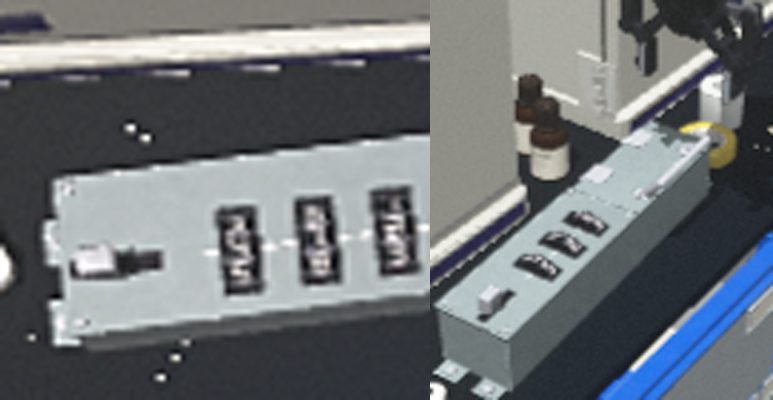

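The picture shows the thumb piece drawn to the left at (93,260), the wheels turned and the deck otherwise clear. The open gripper is above the lid handle, so I'll descend and pinch it.

```bash
python3 -m handwheel '[[0,-0.8,40,0,0],[0,0,35,0,0],[0,0,15,0,0],[0,0,0,0,0.5],[0,0,0,0,0.7],[0,0,0,0,0.7]]' | grep -E 'wrist|pos'; python3 st.py; python3 -m handwheel '[[0,0,0,0,0.85],[0,0,0,0,0.9],[0,0,0,0,1],[0,0,0,0,1],[0,0,0,0,1]]'; python3 st.py
```

```text
ee_pos: [0.4424, -0.1071, 0.0799]
wrist_force: [1.2, 0.0, 0.3]
t 16.05 box mm [-49.7 -74.1  79.9] yawerr 1.57 F box [ 1.17 -0.01  0.25] open 0.377
time: 16.68
ee_pos: [0.4454, -0.1068, 0.0801]
tcp_rot: [3.135, 0.0, 1.625]
wrist_force: [15.9, -0.9, -4.2]
opening: 0.077
grip_force: 58.4
t 16.675 box mm [-46.8 -74.   80.1] yawerr 1.5708 F box [15.84 -1.8  -4.19] open 0.077
```

```bash
python3 -m handwheel '[[0,2.8,0,0,1],[0,0,0,0,1]]' | grep -E 'wrist'; python3 st.py; python3 -m handwheel '[[0,1.1,-3.9,0,1],[0,1.4,-3.8,0,1],[0,1.5,-3.7,0,1],[0,1.7,-3.7,0,1],[0,0,0,0,1]]' | grep -E 'wrist|open'; python3 st.py
```

```text
wrist_force: [0.7, 0.0, 10.2]
t 16.925 box mm [-46.7 -74.1  79.7] yawerr 1.5704 F box [ 6.700e-01 -1.000e-02  1.022e+01] open 0.077
wrist_force: [2.8, 0.4, 0.1]
opening: 0.078
t 17.55 box mm [-41.5 -74.   94.5] yawerr 1.5705 F box [2.82 0.21 0.08] open 0.078
```

```bash
python3 -m handwheel '[[0,3.9,-7.1,0,1],[0,4.5,-6.8,0,1],[0,5.0,-6.4,0,1],[0,0,0,0,1]]' | grep -E 'wrist|open'; python3 st.py; python3 -m handwheel '[[0,5.6,-5.9,0,1],[0,6.1,-5.4,0,1],[0,6.5,-4.8,0,1],[0,0,0,0,1]]' | grep -E 'wrist|open'; python3 st.py
```

```text
wrist_force: [-10.1, 0.4, 9.9]
opening: 0.078
t 18.05 box mm [-28.9 -73.9 115.1] yawerr 1.5705 F box [-10.07   0.91   9.9 ] open 0.078
wrist_force: [-21.1, 0.2, 24.9]
opening: 0.072
t 18.55 box mm [-12.3 -73.9 131.1] yawerr 1.5702 F box [-21.07   1.37  24.86] open 0.072
```

The force is radially outward, meaning my arc is about 2 mm too tight. I'll correct that and go on.

```bash
python3 -m handwheel '[[0,-1,-1.7,0,1],[0,0,0,0,1]]' | grep -E 'wrist|open'; python3 st.py; python3 -m handwheel '[[0,6.7,-4.6,0,1],[0,7.1,-4.0,0,1],[0,0,0,0,1]]' | grep -E 'wrist|open'; python3 st.py
```

```text
wrist_force: [-8.1, 0.7, 5.8]
opening: 0.077
t 18.8 box mm [-11.5 -73.8 132.6] yawerr 1.5707 F box [-8.05  1.13  5.77] open 0.077
wrist_force: [-6.8, 1.5, 11.1]
opening: 0.076
t 19.175 box mm [  2.9 -73.8 141.5] yawerr 1.5706 F box [-6.67  1.89 11.11] open 0.076
```

```bash
python3 -m handwheel '[[0,7.3,-3.6,0,1],[0,7.5,-2.9,0,1],[0,0,0,0,1]]' | grep -E 'wrist|open'; python3 st.py
```

```text
wrist_force: [-3.6, 3.6, 5.9]
opening: 0.072
t 19.55 box mm [ 17.8 -73.5 147.7] yawerr 1.571 F box [-3.41  3.77  5.85] open 0.072
```

```bash
python3 -m handwheel '[[0,0,0,0,0.7],[0,0,0,0,0.6],[0,0,-15,0,0.6],[0,0,-40,0,0.6],[0,0,-40,0,0.6],[20,0,0,0,0.6]]' | grep -E 'wrist|open'; python3 -m handwheel '[[-50,0,0,0,0.6],[-60,0,0,0,0.6],[-60,0,0,0,0.6],[-50,0,0,0,0.6],[0,0,0,0,0.6],[0,0,0,0,0.6]]' | grep -E 'wrist|open';  python3 st.py; python3 - <<'E'
from h import *
a=bot.camera('top'); b=bot.camera('scene')
A=cv2.resize(a['img'][140:230,140:330],(0,0),fx=2.4,fy=2.4,interpolation=cv2.INTER_CUBIC)
A=cv2.copyMakeBorder(A,0,400-A.shape[0],0,0,cv2.BORDER_CONSTANT)
B=cv2.resize(b['img'][130:300,170:320],(340,400),interpolation=cv2.INTER_CUBIC)
cv2.imwrite('pics/a3.png',np.hstack([A,B])[:,:,::-1])
E
```

```text
wrist_force: [-0.4, 0.4, -1.1]
opening: 0.402
wrist_force: [-0.2, 0.6, 1.4]
opening: 0.399
t 21.05 box mm [  17.5 -273.4  243. ] yawerr 1.5708 F box [-0.12  0.62  1.38] open 0.399
```

View pics/a3.png

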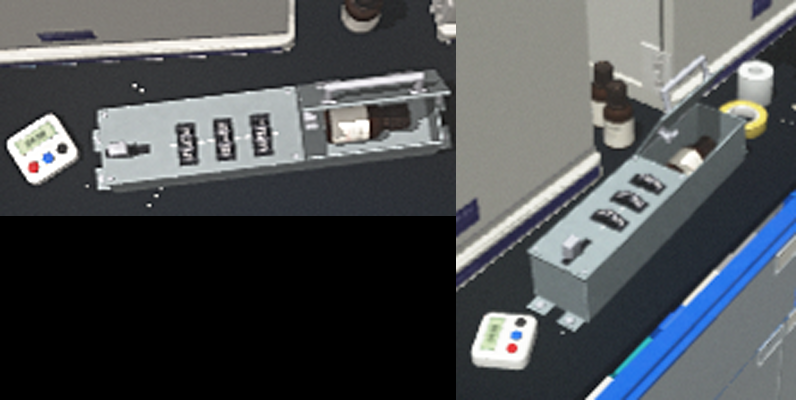

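The picture shows the lid standing open with its handle at (373,83), the bolt drawn at (118,150), and the timer, tape and film roll still in place. The gripper is clear, and the handle's travel puts the lid at about 59°, so I'm handing in.

```bash
python3 -c "
from cell import bot; print(bot.finish_job())"
```

```text
the job is handed in; nothing more can be done
None
```

The job is handed in, with no verdict returned: the lock accepted the code 4-7-2 and the bolt slid its full 16 mm; the lid stands open at about 59° (from the handle's travel), wheel forces read 11.4 N at most, and the last picture showed the things around the box still in place.

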